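Sort loose rechargeable cells by length into the sprung charging cradles

TASK

The three green cells on the mat look alike except for their length: put each one into the charging cradle of its own length, button end on the contact of the red block and flat end against the sprung slider, lying fully home in its saddles and held between the two contacts. Leave the camera, the screwdriver and the parts tray where they are.

Things in the scene. Friction and masses are not known exactly. Their poses are not given: they have to be found in the camera images.
- cradle_short: Fixed cradle with the shortest bay, for the 70 mm cell. Origin: centre of its underside, 6 mm above the bench; x along the bay from sprung slider (-x, robot's side) to red block (+x). All three: equal grey shells 190 x 66 mm, side by side, 75 mm apart, order varies, on one plate. Red block (44 mm wide) and slider reach 46 mm above the origin, slider housing 44 mm.
- contact_short (a point): Centre of the brass plus contact's face on the red block of the 70 mm cradle, at the height of the axis of a cell in place.
- slider_face_short (a point): Centre of the steel face of the sprung slider of the 70 mm cradle, at the height of the axis of a cell in place; it moves with the slider. The face is 30 mm wide and reaches from 22 mm below to 10 mm above this point. At rest it is 67 mm from the contact (6 mm less than cell and button); pushed fully back 83 mm.
- slider_short (a joint): Travel of the sprung slider of the 70 mm cradle in m: 0 at rest (fully forward), 0.006 with its cell properly in place, 0.016 pushed fully back (towards the cradle's -x). Spring 3 N at rest plus 0.5 N per mm.
- cell_short: Loose round rechargeable cell, green wrap, 32 mm in diameter, body 70 mm long, 145 g give or take a fifth; it lies on the mat and can roll. Plus end: a white band and a steel button 13 mm across that stands out 3 mm. Minus end: flat steel. Origin at the middle of the body on the axis (16 mm above the bench as it lies); x along the axis towards the button.
- plus_short (a point): Tip of the button of the 70 mm cell, on its axis, 38 mm from the origin.
- minus_short (a point): Centre of the flat minus end of the 70 mm cell, 35 mm from the origin.
- cradle_middle: Fixed cradle with the bay of middle length, for the 100 mm cell. Origin: centre of its underside, 6 mm above the bench; x along the bay from sprung slider (-x, robot's side) to red block (+x). All three: base top 12 mm above the origin; two V saddles near the cell's ends (34 mm high, 46 mm wide) hold its axis 36 mm above the origin; between them a finger gap 30 mm shorter than the cell.
- contact_middle (a point): Centre of the brass plus contact's face on the red block of the 100 mm cradle, at the height of the axis of a cell in place.
- slider_face_middle (a point): Centre of the steel face of the sprung slider of the 100 mm cradle, at the height of the axis of a cell in place; it moves with the slider. The face is 30 mm wide and reaches from 22 mm below to 10 mm above this point. At rest it is 97 mm from the contact (6 mm less than cell and button); pushed fully back 113 mm.
- slider_middle (a joint): Travel of the sprung slider of the 100 mm cradle in m: 0 at rest (fully forward), 0.006 with its cell properly in place, 0.016 pushed fully back (towards the cradle's -x). Spring 3 N at rest plus 0.5 N per mm.
- cell_middle: Loose round rechargeable cell, green wrap, 32 mm in diameter, body 100 mm long, 203 g give or take a fifth; it lies on the mat and can roll. Plus end: a white band and a steel button 13 mm across that stands out 3 mm. Minus end: flat steel. Origin at the middle of the body on the axis (16 mm above the bench as it lies); x along the axis towards the button.
- plus_middle (a point): Tip of the button of the 100 mm cell, on its axis, 53 mm from the origin.
- minus_middle (a point): Centre of the flat minus end of the 100 mm cell, 50 mm from the origin.
- cradle_long: Fixed cradle with the longest bay, for the 130 mm cell. Origin: centre of its underside, 6 mm above the bench; x along the bay from sprung slider (-x, robot's side) to red block (+x). All three: a level cell cannot go in from straight above. Flat end first and tilted, it pushes the slider back till its button end can swing down in front of the red block. The spring can hold it up off the saddles.
- contact_long (a point): Centre of the brass plus contact's face on the red block of the 130 mm cradle, at the height of the axis of a cell in place.
- slider_face_long (a point): Centre of the steel face of the sprung slider of the 130 mm cradle, at the height of the axis of a cell in place; it moves with the slider. The face is 30 mm wide and reaches from 22 mm below to 10 mm above this point. At rest it is 127 mm from the contact (6 mm less than cell and button); pushed fully back 143 mm.
- slider_long (a joint): Travel of the sprung slider of the 130 mm cradle in m: 0 at rest (fully forward), 0.006 with its cell properly in place, 0.016 pushed fully back (towards the cradle's -x). Spring 3 N at rest plus 0.5 N per mm.
- cell_long: Loose round rechargeable cell, green wrap, 32 mm in diameter, body 130 mm long, 261 g give or take a fifth; it lies on the mat and can roll. Plus end: a white band and a steel button 13 mm across that stands out 3 mm. Minus end: flat steel. Origin at the middle of the body on the axis (16 mm above the bench as it lies); x along the axis towards the button.
- plus_long (a point): Tip of the button of the 130 mm cell, on its axis, 68 mm from the origin.
- minus_long (a point): Centre of the flat minus end of the 130 mm cell, 65 mm from the origin.
- camera: Bystander: grey camera body standing on its black lens, 134 x 90 x 110 mm high, origin at the centre of the lens's underside. Not to be moved.
- screwdriver: Bystander: blue-handled screwdriver lying on the mat, 170 mm long, x along it towards the tip. Not to be moved.
- parts_tray: Bystander: black parts tray with small screws, 80 x 60 x 18 mm, origin at the centre of its underside. Not to be moved.
Things that resemble listed ones, but are neither listed nor needed, are in the scene too. Leave any black look-alike of the cell_short alone.

How it is judged:
By the outcome, as a careful person would: the job done as asked, in the order asked, and still so for the second after the job is handed in, with the robot touching nothing.
It also fails if it takes over 72 s, if anything falls off the work surface, if the arm or the gripper's body presses on something with over 40 N, if the wrist force passes 120 N, or if a joint passes its speed limit or range.

ROBOT

A 6-joint arm with a two-finger parallel gripper is mounted at the origin on the work surface. World frame = base frame: x ahead of the robot, y to its left, z up, the work surface at z = 0. Lengths are in mm, angles in rad, forces in N, time in s.
With the tool pointing down it reaches from about 250 to 725 mm from the base axis. Payload 9.7 kg.
Tool frame: the origin (TCP) lies at the very end of the fingers, on their centre line; the grasp point (between the pads) lies 19 mm behind it; z points along the fingers, y is the line along which they close (so a half turn about z gives the same grasp; the last joint's range is limited). The gripper opens to 85 mm and grips with 20 to 120 N. Pads are 22 mm wide; open, the fingers measure 114 mm over their backs; the gripper's body (76 mm by 85 mm) begins 54 mm behind the grasp point. The pads swing forward as they close: fully open they stand 13 mm farther back than shut.
Start: joints at [1.331, 0.087, 0.176, 1.66, 0, 1.571], TCP at [130.627, 534.26, 231.284] pointing down, gripper open.
Joint ranges: [-3.13, 3.13], [-0.85, 1.81], [-1.15, 1.24], [-2.2, 2.28], [-1.44, 1.52], [-3.14, 3.14]. Speed limits (rad/s): [2.22, 2.22, 2.57, 3.14, 3.14, 3.14].

INTERFACE

Orientations are given as a unit quaternion [w, x, y, z].
In Python, from workcell import env gives the robot as it stands.
- The arm moves only by the shell command python3 -m creep 'ROWS'. ROWS is a JSON object of lists of equal length, an entry for each row: "dp": the shift along the tool's x, y, z in units of 30 cm (1.0 is 30 cm), a list of three; "spin": the turn about the tool's z in units of pi/4 rad (1.0 is pi/4 rad); "fingers": the closure, from 0 (fully open) to 1 (shut). A call has 1 to 20 rows; each row shifts and turns the commanded pose from where the row before left it, along the tool's axes as they then stand; what a row does not reach is not made up. A row lasts 1/8 s, in which the tool goes at most 62.5 mm and 10.7 degrees, less where a joint would pass 70% of its speed; a pose out of reach is approached as far as the arm can. A call with a number of a shift or a turn outside -1 to 1 is refused whole. A call with a gripper value outside its range is refused whole. The fingers move at their own pace and stop on an object; the grip force is fixed at half the most. Time passes only in rows, so rows that do not move let the fingers close. It gives the time, the measured TCP pose, the force, the opening and the grip force at its end, in the units of the state.
- env.get_state(): the state, without advancing time (a new reading comes with each control period).
- env.camera(name): name is "scene" or "top"; returns a dict with "image" (384x512x3 uint8, red, green, blue), "vfov" (degrees; the focal length in pixels is half the picture's height over the tangent of half this angle, whatever the lens; pixels are square), "cx", "cy" (the principal point, pixels), "xyz" and "orientation" of the camera in the world. Camera axes: x right, y down, z forward; pixel columns grow to the right and rows downward; lengths in mm; the calibration is good to about 2 mm. A picture is of the moment at which its call begins. There is no depth.
- env.sign_off(): hands the job in; it is judged then, once.
Trained networks look in a picture, given as the dict that the camera call returned (one of the last four; its "shot" number tells which), for a name from the list of things; names that differ only in an ending like _2 or _b are one class to them, and where a whole thing is asked for, a point or a joint stands for the part that bears it (a point fixed in the world has none). Each returns a list of dicts, best first, with "confidence" (0 to 1); they miss things now and then, are a little off and sometimes report something else, mostly with a low value. They report only what shows in the picture. A call takes as long as a camera call. They do not tell look-alikes from the thing itself.
- env.find_in(query, picture): "rect" ([left, top, width, height] in pixels, round what is visible of it).
- env.landmark_of(query, picture): "location" ([column, row] in pixels: a listed point, or the origin of a listed thing).
The state is a dict: "t": time; "joint_pos": joint angles; "joint_velocities": joint speeds; "effort": joint torques, N m; "ee_pos": TCP position; "ee_rot": TCP orientation; "wrist_force": force on the tool from outside, world axes, zero at the start; "ft_torque": the same for the moment, N m; "opening": opening from 0.0 (shut) to 1.0 (fully open); "grasp_force": force on a finger pad.
Only numpy, scipy, OpenCV 4.12 (cv2) and the standard library are available. Lean on these libraries where they do the work, as an engineer would, in place of code of your own. Each camera call takes 0.05 s, during which the arm holds its last target. There are 200 camera calls.

## Working session

There is one attempt and no reset: what is moved stays moved. The work goes in short steps, Python scripts to look and compute and a shell command to move; the robot and the scene stay as the last step left them, time stands still between calls to the robot, and variables do not carry over. Pictures are saved under pics/ and viewed, at most 10 in all, crops included, and the job is handed in when it is done.

```bash
ls; mkdir -p pics; python3 - <<'E'
from workcell import env
import cv2
for n in ("scene","top"):
    p=env.camera(n); cv2.imwrite(f"pics/{n}0.png",cv2.resize(p["image"][:,:,::-1],(800,600),interpolation=cv2.INTER_CUBIC))
    print(n,p["vfov"],p["cx"],p["cy"],p["xyz"],p["orientation"],p["shot"])
    for q in "short middle long".split():
        for k in ("cell_","plus_","minus_","contact_","slider_face_","cradle_"):
            print(k+q,[(round(d["confidence"],2),[round(float(v)) for v in d["location"]]) for d in env.landmark_of(k+q,p)[:4]])
s=env.get_state();print(s)
E
```

```text
pics
scene 47.182108364520744 251.27349838997435 186.02396879203621 [1144.82728424  695.7002022  1005.02931326] [-0.13320155  0.34805509  0.86156534 -0.34470302] 1
cell_short [(0.86, [272, 259]), (0.55, [195, 239]), (0.53, [246, 236]), (0.37, [276, 198])]
plus_short [(0.76, [264, 256]), (0.66, [192, 251]), (0.59, [249, 226])]
minus_short [(0.66, [239, 248]), (0.59, [204, 228]), (0.54, [285, 266])]
contact_short [(0.8, [189, 153])]
slider_face_short [(0.41, [205, 145]), (0.16, [230, 168])]
cradle_short [(0.66, [195, 188]), (0.6, [194, 162])]
cell_middle [(0.54, [277, 198])]
plus_middle [(0.85, [296, 193]), (0.67, [321, 311]), (0.61, [190, 153])]
minus_middle [(0.78, [266, 203])]
contact_middle [(0.66, [192, 171]), (0.27, [297, 234])]
slider_face_middle [(0.45, [216, 159])]
cradle_middle [(0.69, [205, 172])]
cell_long [(0.98, [320, 231])]
plus_long [(0.8, [346, 229])]
minus_long [(0.88, [296, 235]), (0.58, [294, 193])]
contact_long [(0.55, [195, 190])]
slider_face_long [(0.66, [299, 235]), (0.56, [231, 167])]
cradle_long [(0.9, [219, 184])]
top 48.02828573820757 251.81688808323344 186.
[... 1109 characters left out ...]
1.9, 'joint_pos': array([ 1.33101458e+00,  8.68925292e-02,  1.75872964e-01,  1.65980050e+00,
       -3.50386743e-05,  1.57075581e+00]), 'joint_velocities': array([ 0.00200473,  0.00021776, -0.00049411,  0.00032253, -0.00010265,
       -0.000847  ]), 'effort': array([ 4.96947923e-04, -5.20096922e+01,  4.64854717e+01,  1.81646581e-03,
       -1.37680480e-07,  4.65520870e-06]), 'ee_pos': array([130.62646351, 534.24944386, 231.27439538]), 'ee_rot': array([ 1.59738028e-05,  1.19583751e-01,  9.92824116e-01, -1.38788057e-05]), 'wrist_force': array([ 0.88005976,  0.14133827, -0.06979608]), 'ft_torque': array([-0.05338187, -0.01261891, -0.07886295]), 'grasp_force': 0.0, 'opening': 0.9946590632769893}
```

View pics/top0.png

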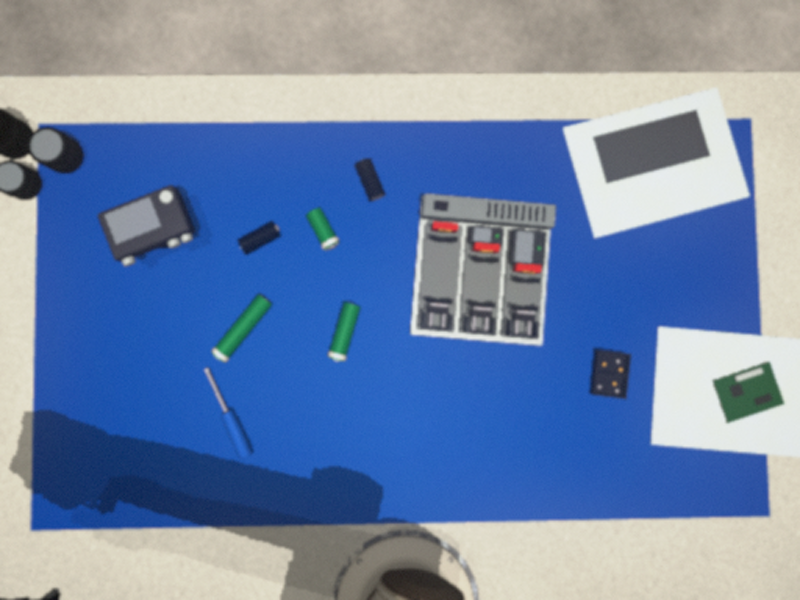

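View pics/scene0.png

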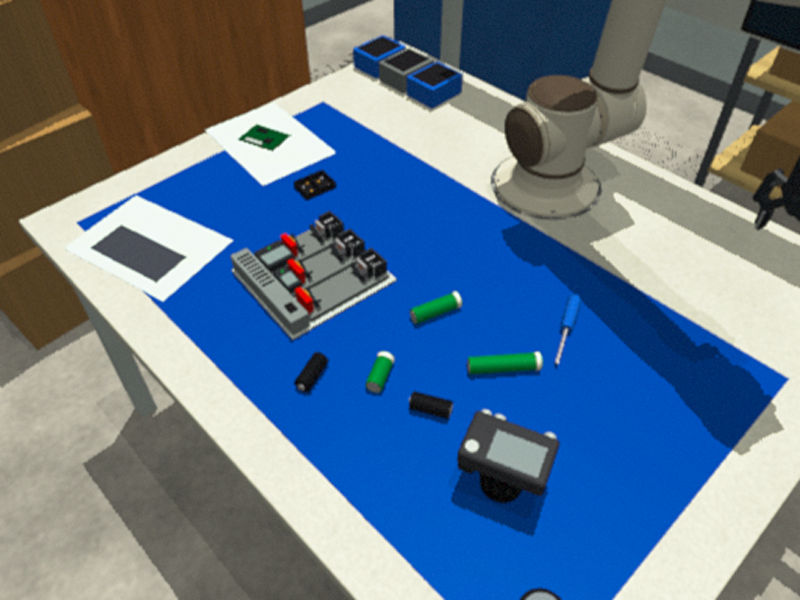

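The top view (800x600) shows the cells as short (322,228), middle (344,330) and long (242,327). Their buttons point towards the robot. The cradles run from left to right long, middle, short, with red blocks at (444,229), (486,246) and (528,268). The black look-alikes are at (260,237) and (370,180).

```bash
cat > h.py <<'E'
from workcell import env
import numpy as np, cv2
from scipy.spatial.transform import Rotation as R
def cam(p):
    f=192/np.tan(np.radians(p["vfov"]/2)); q=np.array(p["orientation"]); return f,R.from_quat(q[[1,2,3,0]]).as_matrix(),np.array(p["xyz"])
def back(p,uv,z):
    f,M,c=cam(p); uv=np.atleast_2d(uv).astype(float)
    d=np.c_[(uv[:,0]-p["cx"])/f,(uv[:,1]-p["cy"])/f,np.ones(len(uv))]@M.T
    return (c+d*((z-c[2])/d[:,2])[:,None])[:,:2]
def proj(p,X):
    f,M,c=cam(p); d=(np.atleast_2d(X)-c)@M; return d[:,:2]/d[:,2:]*f+[p["cx"],p["cy"]]
def blobs(p,kind,amin=25):
    r,g,b=[p["image"][:,:,i].astype(int) for i in range(3)]
    m=((g>1.35*r)&(g>1.3*b)&(g>45)) if kind=="green" else ((r>1.8*g)&(r>1.8*b)&(r>80))
    n,l,s,c=cv2.connectedComponentsWithStats(m.astype(np.uint8))
    return [np.argwhere(l==i)[:,::-1] for i in range(1,n) if s[i,4]>=amin]
E
python3 - <<'E'
from h import *
np.set_printoptions(precision=1,suppress=True)
P={n:env.camera(n) for n in("scene","top")}
for n,p in P.items():
    print(n)
    for b in blobs(p,"green"):
        if n=="top":
            w=back(p,b,16); c=w.mean(0); U,S,V=np.linalg.svd(w-c); t=(w-c)@V[0]; o=(w-c)@V[1]
            print("green",len(b),b.mean(0),c,"dir",V[0],"ext",t.min(),t.max(),"w",np.ptp(o))
        else: print("green",len(b),b.mean(0),back(p,b.mean(0),16))
    for b in blobs(p,"red",8):
        w=back(p,b,52); print("red",len(b),b.mean(0),w.mean(0),w.min(0),w.max(0))
    for q in "short middle long".split():
        for k in("contact_","slider_face_"):
            print(k+q,[(round(d["confidence"],2),back(p,d["location"],42)[0]) for d in env.landmark_of(k+q,p)[:2]])
        print("cradle_"+q,[(round(d["confidence"],2),back(p,d["location"],6)[0]) for d in env.landmark_of("cradle_"+q,p)[:2]])
        for k in("plus_","minus_","cell_"):
            print(k+q,[(round(d["confidence"],2),back(p,d["location"],16)[0]) for d in env.landmark_of(k+q,p)[:3]])
p=P["top"]; im=p["image"][115:230,255:365,::-1]
cv2.imwrite("pics/cr.png",cv2.resize(im,None,fx=5,fy=5,interpolation=cv2.INTER_CUBIC))
E
```

```text
scene
green 215 [169.6  87.2] [[ 365.5 -598.5]]
green 271 [278.  196.6] [[478.6 102. ]]
green 438 [321.2 232.1] [[488.6 279.7]]
green 195 [242.9 237.1] [[658.3 139.1]]
red 75 [185.3 155.5] [ 587.2 -206.1] [ 574.8 -238.9] [ 600.5 -170.2]
red 90 [189.6 172. ] [ 624.2 -137.4] [ 610.6 -170.5] [ 638.1 -100.8]
red 117 [194.5 191. ] [663.4 -64.5] [648.2 -98.1] [678.4 -29.2]
contact_short [(0.67, array([ 586.2, -185.1])), (0.52, array([454. , 328.6]))]
slider_face_short [(0.61, array([ 496.2, -210.5]))]
cradle_short [(0.93, array([ 551. , -219.6])), (0.37, array([ 486. , -173.8]))]
plus_short [(0.74, array([657.9, 227.6])), (0.71, array([494.7, -94.7])), (0.62, array([792.9,  71.6]))]
minus_short [(0.78, array([637.4, 277.2])), (0.77, array([677., 163.])), (0.67, array([723.9,  43.3]))]
cell_short [(0.86, array([655.3, 131.6])), (0.77, array([643.6, 245.1])), (0.65, array([757.4,  53.6]))]
contact_middle [(0.77, array([ 603. , -156.2])), (0.26, array([704.1, 176.1]))]
slider_face_middle [(0.66, array([ 526.4, -127.9])), (0.32, array([381.5, 328.7]))]
cradle_middle [(0.71, array([ 573.7, -145
[... 1791 characters left out ...]
ontact_middle [(0.79, array([ 612.7, -150.7])), (0.44, array([654.3, 136.4]))]
slider_face_middle [(0.65, array([ 514.4, -139.2]))]
cradle_middle [(0.97, array([ 562.9, -140.4]))]
plus_middle [(0.88, array([421.2, 123.2]))]
minus_middle [(0.65, array([534.2,  86.1]))]
cell_middle [(0.6, array([477.8,  96.6]))]
contact_long [(0.96, array([646.3, -64.3])), (0.27, array([422.6, 122.3]))]
slider_face_long [(0.49, array([525.7, -70.5])), (0.4, array([439.4, 316.8]))]
cradle_long [(0.9, array([565.7, -69.7])), (0.15, array([430.8, 321.3]))]
plus_long []
minus_long [(0.77, array([539. , 242.4])), (0.55, array([691. , 155.6])), (0.42, array([567.1, -76.1]))]
cell_long [(0.57, array([487.8, 282.2]))]
```

View pics/cr.png

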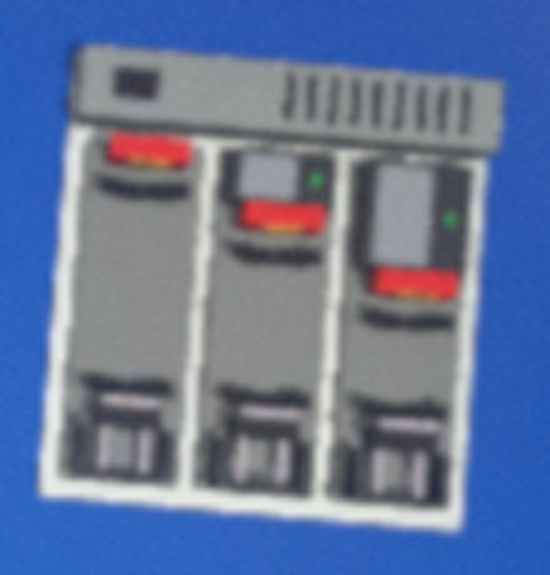

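The crop shows three red blocks at the far ends of the bays, long, middle, short from left to right. The bright slider bars are near y≈402-425 in the crop. The block spacing gives a cradle yaw of about -5.8°. Next I'll refine the block position and the cell axes.

```bash
cat > fit.py <<'E'
from h import *
from scipy.optimize import minimize
np.set_printoptions(precision=2,suppress=True)
P=[env.camera("top"),env.camera("scene")]
SS=4
def hullmask(p,X):
    m=np.zeros((384*SS,512*SS),np.uint8); h=cv2.convexHull(((proj(p,X)+.5)*SS).astype(np.float32)); cv2.fillConvexPoly(m,np.round(h).astype(np.int32),1)
    return cv2.resize(m.astype(np.float32),(512,384),interpolation=cv2.INTER_AREA)
obs=[]
for p in P:
    r,g,b=[p["image"][:,:,i].astype(float) for i in range(3)]
    a=np.clip((r-np.maximum(g,b))/110,0,1); z=np.zeros_like(a)
    for bl in blobs(p,"red",30):
        x0,y0=bl.min(0)-2; x1,y1=bl.max(0)+3; z[y0:y1,x0:x1]=a[y0:y1,x0:x1]
    obs.append(z)
def boxes(q):
    x,y,psi,t,zb=q; u=np.array([np.cos(psi),np.sin(psi)]); v=np.array([-u[1],u[0]])
    for i in range(3):
        c=np.array([x,y])-30*i*u-75*i*v
        yield np.array([np.r_[c+a*u+b*v,zz] for a in(0,t) for b in(-22,22) for zz in(zb,52)])
def cost(q,cams=(0,1)):
    B=list(boxes(q)); return sum(((np.clip(sum(hullmask(P[k],X) for X in B),0,1)-obs[k])**2).sum() for k in cams)
for cams in((0,),(1,),(0,1)):
    s=minimize(cost,[655,-72,-.1,10,30],args=(cams,),method="Nelder-Mead",options=dict(initial_simplex=np.array([655,-72,-.1,10,30])+np.r_[np.zeros((1,5)),np.diag([5,5,.04,4,-10])],maxiter=250))
    print(cams,s.x,s.fun)
for b in blobs(P[0],"green",100)[:3]:
    w=back(P[0],b,16); c=w.mean(0); V=np.linalg.svd(w-c)[2][0]; V=V if V[0]<0 else -V
    print("cell",c+5*V,"plusdir deg",np.degrees(np.arctan2(V[1],V[0])))
uv=[(281.4,195.4),(309.6,197.4),(336.6,200)]; print(back(P[0],uv,52))
E
python3 fit.py
```

```text
(0,) [654.33 -78.14  -0.1   11.42  26.24] 8.333658316115702
(1,) [650.03 -76.39  -0.1   11.08  29.43] 22.306104080578514
(0, 1) [650.98 -76.51  -0.1   13.87  39.54] 61.53898114669422
cell [663.08 138.64] plusdir deg -153.698824965867
cell [486.39 280.89] plusdir deg 140.71697779728785
cell [478.15 100.65] plusdir deg 162.2376753910568
[[ 519.6   -66.77]
 [ 513.21 -142.56]
 [ 505.25 -215.23]]
```

```bash
cat > go.py <<'E'
# usage: go.py x y z ang_deg : displacement in tool axes after the spin, units
import sys; from h import *
def st():
    s=env.get_state(); q=s["ee_rot"]; M=R.from_quat(q[[1,2,3,0]]).as_matrix(); return s,M
if __name__=="__main__":
    s,M=st(); a=np.degrees(np.arctan2(M[1,0],M[0,0])); x,y,z,g=map(float,sys.argv[1:5])
    t=np.radians(g); X=np.array([np.cos(t),np.sin(t)]); Y=np.array([X[1],-X[0]]); d=np.array([x,y])-s["ee_pos"][:2]
    print("t",s["t"],"pos",s["ee_pos"].round(1),"ang",a.round(2),"j",s["joint_pos"].round(2),"spin",((g-a+180)%360-180)/-45,"dp",(np.array([d@X,d@Y,s["ee_pos"][2]-z])/300).round(4),"F",s["wrist_force"].round(1),"g",s["grasp_force"],s["opening"])
E
python3 -m creep '{"dp":[[0,0,0],[0,0,0],[0,0,0],[0,0,0],[0,0,0],[0,0,0],[0,0,0],[0,0,0],[0,0,0],[0,0,0],[0,0,0],[0,0,0],[0,0,0],[0,0,0],[0,0,0]],"spin":[-0.2287,-0.2287,-0.2287,-0.2287,-0.2287,-0.2287,-0.2287,-0.2287,-0.2287,-0.2287,-0.2287,-0.2287,-0.2287,-0.2287,-0.2287],"fingers":[0.2,0.2,0.2,0.2,0.2,0.2,0.2,0.2,0.2,0.2,0.2,0.2,0.2,0.2,0.2]}'; python3 go.py 486.4 280.9 80 -39.3
```

```text
t: 5.78
ee_pos: [130.6, 534.3, 231.3]
ee_rot: [-0.0, 0.943, -0.334, -0.0]
wrist_force: [-0.6, -0.4, -0.0]
opening: 0.801
grasp_force: 0.0
t 5.775 pos [130.6 534.3 231.3] ang -39.03 j [ 1.33  0.09  0.18  1.66  0.   -1.13] spin 0.006044533477463827 dp [ 1.4526 -0.0976  0.5043] F [-0.6 -0.4 -0. ] g 0.0 0.8014630623872071
```

```bash
python3 -m creep '{"dp":[[0.1816,-0.0122,0.063],[0.1816,-0.0122,0.063],[0.1816,-0.0122,0.063],[0.1816,-0.0122,0.063],[0.1816,-0.0122,0.063],[0.1816,-0.0122,0.063],[0.1816,-0.0122,0.063],[0.1816,-0.0122,0.063]],"spin":[0.006,0,0,0,0,0,0,0],"fingers":[0.2,0.2,0.2,0.2,0.2,0.2,0.2,0.2]}'; python3 go.py 486.4 280.9 2 -39.3
python3 - <<'E'
from h import *
p=env.camera("scene"); cv2.imwrite("pics/s1.png",cv2.resize(p["image"][150:310,220:430,::-1],None,fx=3.5,fy=3.5,interpolation=cv2.INTER_CUBIC))
E
```

```text
t: 6.78
ee_pos: [486.5, 277.7, 79.7]
ee_rot: [-0.0, 0.941, -0.339, 0.0]
wrist_force: [0.8, 1.3, -0.3]
opening: 0.8
grasp_force: 0.0
t 6.775 pos [486.5 277.7  79.7] ang -39.64 j [ 0.52  0.11 -0.1   1.37  0.   -1.93] spin -0.007557095810747998 dp [-0.0069 -0.008   0.2589] F [ 0.8  1.3 -0.3] g 0.0 0.7996887249457802
```

View pics/s1.png

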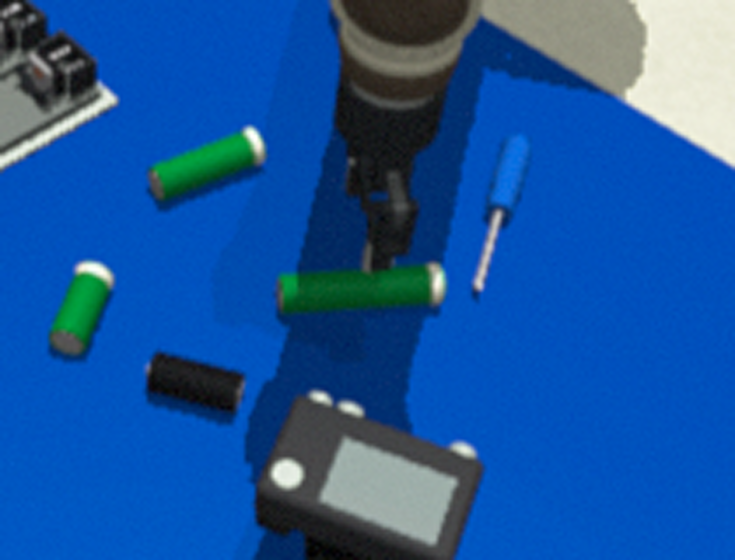

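The gripper is over the middle of the long cell, at about (380,285) in the crop, and aligned with its axis. I'll descend and grip.

```bash
python3 -m creep '{"dp":[[-0.003,-0.004,0.1],[-0.004,-0.004,0.1],[0,0,0.058],[0,0,0],[0,0,0],[0,0,0],[0,0,0],[0,0,0],[0,0,0]],"spin":[0,0,0,0,0,0,0,0,0],"fingers":[0.2,0.2,0.2,0.2,1,1,1,1,1]}'; python3 go.py 486.4 280.9 2 -39.3
```

```text
t: 7.95
ee_pos: [485.8, 282.7, 4.3]
ee_rot: [-0.001, 0.941, -0.339, 0.001]
wrist_force: [0.0, -0.1, 6.2]
opening: 0.351
grasp_force: 59.3
t 7.95 pos [485.8 282.7   4.3] ang -39.63 j [ 0.53  0.15 -0.2   1.22  0.   -1.92] spin -0.0073531945968221 dp [0.0054 0.0034 0.0077] F [ 0.  -0.1  6.2] g 59.26876902580261 0.35122771618019466
```

```bash
python3 -m creep '{"dp":[[0,0,-0.07],[0,0,-0.07],[0,0,-0.07],[0,0,-0.07],[0,0,-0.07],[0,0,-0.07],[0,0,0],[0,0,0],[0,0,0],[0,0,0],[0,0,0],[0,0,0],[0,0,0],[0,0,0],[0,0,0]],"spin":[0.2165,0.2165,0.2165,0.2165,0.2165,0.2165,0.2165,0.2165,0.2165,0.2165,0.2165,0.2165,0.2165,0.2165,0.2165],"fingers":[1,1,1,1,1,1,1,1,1,1,1,1,1,1,1]}'; python3 go.py 595.2 -72.2 100 174.27
```

```text
t: 9.82
ee_pos: [484.9, 282.1, 128.8]
ee_rot: [0.0, 0.053, 0.999, -0.0]
wrist_force: [-0.3, -0.3, -1.6]
opening: 0.35
grasp_force: 59.8
t 9.825 pos [484.9 282.1 128.8] ang 173.91 j [ 0.53  0.1  -0.01  1.46 -0.    0.63] spin -0.008103445157854595 dp [-0.4836 -1.1385  0.0961] F [-0.3 -0.3 -1.6] g 59.812204241752625 0.3502684660142402
```

```bash
python3 -m creep '{"dp":[[-0.0691,-0.1626,0],[-0.0691,-0.1626,0],[-0.0691,-0.1626,0],[-0.0691,-0.1626,0],[-0.0691,-0.1626,0.02],[-0.0691,-0.1626,0.03],[-0.0691,-0.1626,0.046],[0,0,0]],"spin":[-0.008,0,0,0,0,0,0,0],"fingers":[1,1,1,1,1,1,1,1]}'; python3 go.py 595.2 -72.2 57 174.27
python3 - <<'E'
from h import *
for n in("top","scene"):
    p=env.camera(n)
    for b in blobs(p,"green"):
        print(n,len(b),b.mean(0).round(1),back(p,b.mean(0),112).round(1))
    a=p["image"][110:240,240:370] if n=="top" else p["image"][95:225,140:270]
    globals()[n]=cv2.resize(a[:,:,::-1],(400,400),interpolation=cv2.INTER_CUBIC)
cv2.imwrite("pics/c1.png",np.hstack([top,scene]))
E
```

```text
t: 10.82
ee_pos: [596.8, -74.8, 98.4]
ee_rot: [-0.001, 0.049, 0.999, -0.0]
wrist_force: [-0.1, 0.4, -1.6]
opening: 0.352
grasp_force: 60.1
t 10.825 pos [596.8 -74.8  98.4] ang 174.35 j [-0.12  0.2   0.05  1.42 -0.   -0.03] spin 0.0017993981720583936 dp [0.0061 0.008  0.1378] F [-0.1  0.4 -1.6] g 60.06534934043884 0.3521264093451063
top 169 [204.7 143.7] [[651.9 132.4]]
top 279 [220.2 210.3] [[481.5  94.4]]
top 664 [478.8 252.2] [[ 365.7 -562.5]]
scene 175 [167.7  87.2] [[ 446.3 -477.5]]
scene 106 [224.6 157.4] [[543.7 -60.7]]
scene 157 [201.6 167.5] [[620.2 -75. ]]
scene 278 [277.9 196.5] [[543.3 159.1]]
scene 196 [243.  237.1] [[705.5 193.2]]
```

View pics/c1.png

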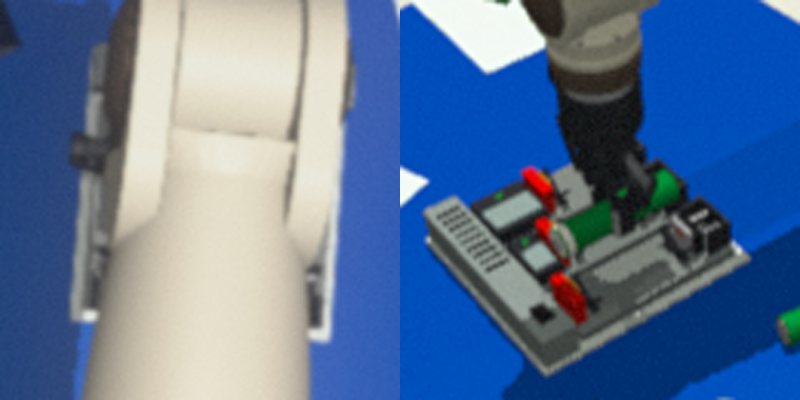

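The right half (scene camera) shows the long cell held level over its bay, button towards the red block. The top view is blocked by the arm. I'll go down until the button end touches the block.

```bash
python3 -m creep '{"dp":[[0.006,0.008,0.06],[0,0,0.06],[0,0,0.01],[0,0,0.01],[0,0,0.005]],"spin":[0,0,0,0,0],"fingers":[1,1,1,1,1]}'; python3 -m creep '{"dp":[[0,0,0.01],[0,0,0]],"spin":[0,0],"fingers":[1,1]}'; python3 go.py 595.2 -72.2 47 174.27;python3 - <<'E'
from h import *
p=env.camera("scene")
for q in("plus_long","minus_long"): print(q,[(round(d["confidence"],2),np.round(d["location"],1),back(p,d["location"],68)[0].round(1)) for d in env.landmark_of(q,p)[:3]])
E
```

```text
t: 11.55
ee_pos: [595.5, -68.8, 56.7]
ee_rot: [0.0, 0.047, 0.999, 0.0]
wrist_force: [-0.4, 0.3, 0.8]
opening: 0.349
grasp_force: 60.2
t: 11.8
ee_pos: [595.5, -68.9, 54.6]
ee_rot: [0.001, 0.047, 0.999, 0.0]
wrist_force: [-5.8, 1.6, 7.7]
opening: 0.348
grasp_force: 61.2
t 11.8 pos [595.5 -68.9  54.6] ang 174.59 j [-0.12  0.21 -0.03  1.33  0.   -0.02] spin 0.0071038879756985 dp [-0.0001 -0.0109  0.0253] F [-5.8  1.6  7.7] g 61.240915060043335 0.3482242277865851
plus_long [(0.51, array([191.6, 185.7]), array([664.2, -74. ]))]
minus_long [(0.68, array([228.9, 165.9]), array([530. , -59.7]))]
```

```bash
python3 -m creep '{"dp":[[0,-0.008,0.006],[0,0,0.007],[0,0,0]],"spin":[0,0,0],"fingers":[1,1,1]}'; python3 -m creep '{"dp":[[0,0,0.006],[0,0,0.006],[0,0,0]],"spin":[0,0,0],"fingers":[1,1,1]}';python3 go.py 595.2 -72.2 47 174.27;python3 - <<'E'
from h import *
p=env.camera("scene")
cv2.imwrite("pics/c2.png",cv2.resize(p["image"][125:215,165:275,::-1],None,fx=6,fy=6,interpolation=cv2.INTER_CUBIC))
E
```

```text
t: 12.32
ee_pos: [596.1, -71.5, 51.2]
ee_rot: [0.001, 0.047, 0.999, -0.0]
wrist_force: [-2.4, 1.4, 7.4]
opening: 0.352
grasp_force: 61.5
t: 12.7
ee_pos: [595.3, -71.2, 47.4]
ee_rot: [0.001, 0.047, 0.999, 0.0]
wrist_force: [-6.2, 2.4, 9.1]
opening: 0.354
grasp_force: 62.1
t 12.7 pos [595.3 -71.2  47.4] ang 174.6 j [-0.12  0.21 -0.04  1.32  0.   -0.02] spin 0.007237612261387641 dp [-0.0001 -0.0032  0.0012] F [-6.2  2.4  9.1] g 62.09991216659546 0.3540505682637458
```

View pics/c2.png

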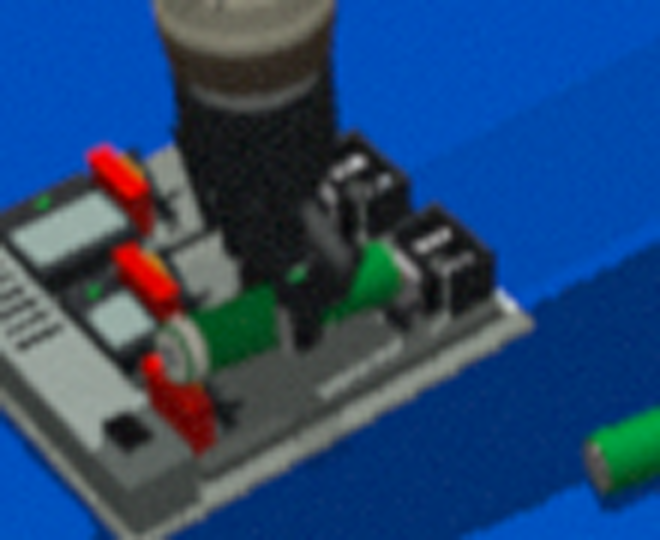

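The view shows the cell tilted in the grip. Its button end rests on the red block at (185,350) and its flat end is low in front of the slider at (405,280). Next I'll lift slightly and push back against the slider.

```bash
python3 -m creep '{"dp":[[0,-0.003,-0.006],[0.013,0,0],[0.013,0,0],[0,0,0]],"spin":[0,0,0,0],"fingers":[1,1,1,1]}'; python3 -m creep '{"dp":[[0.013,0,0],[0.013,0,0],[0,0,0]],"spin":[0,0,0],"fingers":[1,1,1]}';python3 -m creep '{"dp":[[0.013,0,0],[0,0,0]],"spin":[0,0],"fingers":[1,1]}';python3 go.py 584.7 -71.1 30 174.27
```

```text
t: 13.25
ee_pos: [587.3, -71.7, 48.0]
ee_rot: [0.0, 0.047, 0.999, -0.0]
wrist_force: [0.3, 0.0, 2.9]
opening: 0.349
grasp_force: 61.3
t: 13.62
ee_pos: [580.0, -71.0, 47.5]
ee_rot: [0.001, 0.047, 0.999, -0.0]
wrist_force: [6.8, -1.1, -2.3]
opening: 0.354
grasp_force: 60.8
t: 13.88
ee_pos: [576.6, -70.7, 47.6]
ee_rot: [0.001, 0.047, 0.999, -0.0]
wrist_force: [9.4, -1.7, -3.4]
opening: 0.355
grasp_force: 60.8
t 13.875 pos [576.6 -70.7  47.6] ang 174.58 j [-0.12  0.17 -0.09  1.31 -0.   -0.03] spin 0.006905759663140998 dp [-0.0269  0.0012  0.0588] F [ 9.4 -1.7 -3.4] g 60.78522205352783 0.3548423190695245
```

```bash
python3 -m creep '{"dp":[[-0.009,0,0.01],[0,0,0.013],[0,0,0.013],[0,0,0]],"spin":[0,0,0,0],"fingers":[1,1,1,1]}'; python3 -m creep '{"dp":[[0,0,0.01],[0,0,0.008],[0,0,0]],"spin":[0,0,0],"fingers":[1,1,1]}';python3 go.py 584.7 -71.1 30.3 174.27;python3 - <<'E'
from h import *
p=env.camera("scene")
cv2.imwrite("pics/c3.png",cv2.resize(p["image"][125:215,165:275,::-1],None,fx=6,fy=6,interpolation=cv2.INTER_CUBIC))
E
```

```text
t: 14.38
ee_pos: [579.6, -70.8, 37.4]
ee_rot: [0.001, 0.047, 0.999, -0.0]
wrist_force: [7.8, -1.7, 3.1]
opening: 0.356
grasp_force: 61.3
t: 14.75
ee_pos: [580.7, -70.8, 33.1]
ee_rot: [0.003, 0.047, 0.999, -0.0]
wrist_force: [9.7, 1.0, 5.7]
opening: 0.348
grasp_force: 61.8
t 14.75 pos [580.7 -70.8  33.1] ang 174.59 j [-0.12  0.18 -0.11  1.28  0.   -0.03] spin 0.007188156834935297 dp [-0.0135  0.0004  0.0092] F [9.7 1.  5.7] g 61.799694299697876 0.34792566089115484
```

View pics/c3.png

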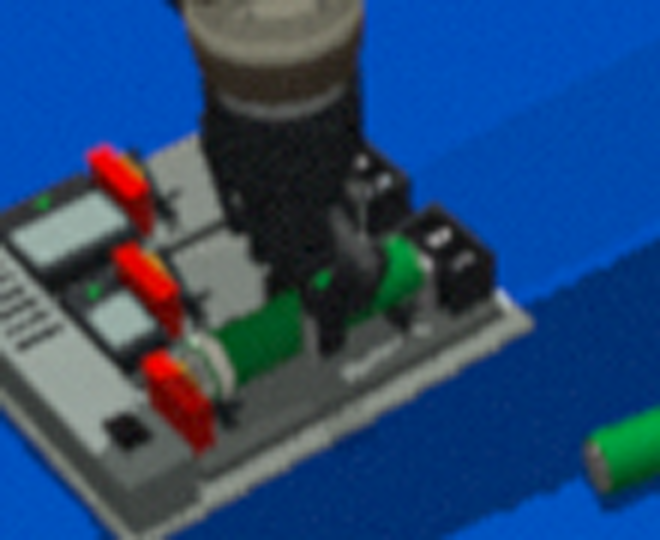

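The cell has swung down in front of the block. I'll press the last few millimetres home.

```bash
python3 -m creep '{"dp":[[0,0,0.007],[0,0,0.005],[0,0,0]],"spin":[0,0,0],"fingers":[1,1,1]}';python3 go.py 584.7 -71.1 30.3 174.27
```

```text
t: 15.18
ee_pos: [581.2, -70.6, 30.7]
ee_rot: [0.004, 0.047, 0.999, 0.0]
wrist_force: [8.6, 2.1, 14.1]
opening: 0.356
grasp_force: 63.1
t 15.175 pos [581.2 -70.6  30.7] ang 174.6 j [-0.12  0.18 -0.11  1.27  0.   -0.03] spin 0.007433710678567549 dp [-0.0119 -0.0003  0.0014] F [ 8.6  2.1 14.1] g 63.06037187576294 0.3558701428169816
```

```bash
python3 -m creep '{"dp":[[0,0,-0.004],[0,0,0],[0,0,0],[0,0,-0.05],[0,0,-0.1],[-0.1,0,-0.02],[-0.06,0,0],[0,0,0]],"spin":[0,0,0,0,0,0,0,0],"fingers":[0.35,0.35,0.35,0.35,0.35,1,1,1]}';python3 -m creep '{"dp":[[0,0,0.03],[0,0,0.03],[0,0,0.01],[0,0,0]],"spin":[0,0,0,0],"fingers":[1,1,1,1]}';python3 go.py 584.7 -71.1 30.3 174.27; python3 - <<'E'
from h import *
p=env.camera("scene")
for q in("plus_long","minus_long","slider_face_long"): print(q,[(round(d["confidence"],2),np.round(d["location"],1),back(p,d["location"],42)[0].round(1)) for d in env.landmark_of(q,p)[:3]])
cv2.imwrite("pics/c4.png",cv2.resize(p["image"][125:215,165:275,::-1],None,fx=6,fy=6,interpolation=cv2.INTER_CUBIC))
E
```

```text
t: 16.18
ee_pos: [626.8, -75.3, 80.6]
ee_rot: [0.0, 0.047, 0.999, -0.0]
wrist_force: [-0.6, 0.2, -0.0]
opening: 0.013
grasp_force: 0.0
t: 16.68
ee_pos: [625.6, -75.2, 59.0]
ee_rot: [-0.0, 0.047, 0.999, -0.0]
wrist_force: [0.4, 0.1, -0.5]
opening: -0.002
grasp_force: 0.0
t 16.675 pos [625.6 -75.2  59. ] ang 174.59 j [-0.12  0.28  0.06  1.36 -0.   -0.03] spin 0.007029625625659087 dp [ 0.1371 -0.      0.0957] F [ 0.4  0.1 -0.5] g 0.0 -0.002297543451972526
plus_long [(0.59, array([195.8, 188.6]), array([649.3, -77.1]))]
minus_long [(0.59, array([230.5, 169. ]), array([518.6, -66.8]))]
slider_face_long [(0.52, array([233.4, 166.4]), array([504.3, -69.1]))]
```

View pics/c4.png

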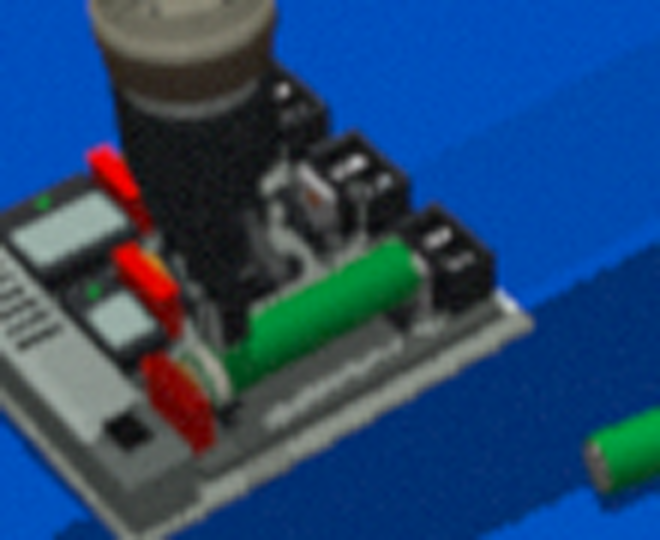

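The long cell lies between its contacts with the closed fingers just above its button end. I'll probe the height there and at the flat end.

```bash
python3 -m creep '{"dp":[[0,0,0.004],[0,0,0.004],[0,0,0]],"spin":[0,0,0],"fingers":[1,1,1]}';python3 -m creep '{"dp":[[0,0,-0.02],[0.14,0,0],[0.14,0,0],[0,0,0.02],[0,0,0.002],[0,0,0]],"spin":[0,0,0,0,0,0],"fingers":[1,1,1,1,1,1]}'
```

```text
t: 17.25
ee_pos: [626.3, -75.2, 58.6]
ee_rot: [0.001, 0.047, 0.999, 0.0]
wrist_force: [-5.1, 0.6, 12.6]
opening: -0.001
grasp_force: 6.5
t: 18.0
ee_pos: [541.3, -66.7, 58.1]
ee_rot: [-0.001, 0.047, 0.999, 0.001]
wrist_force: [-15.0, 3.6, 21.2]
opening: -0.001
grasp_force: 10.8
```

Both ends of the cell top read 58-58.6 mm, so the long cell is home. Next is the middle cell.

```bash
python3 -m creep '{"dp":[[0,0,-0.08],[0,0,-0.08],[0,0,-0.04],[0,0,0],[0,0,0],[0,0,0],[0,0,0],[0,0,0],[0,0,0],[0,0,0],[0,0,0],[0,0,0],[0,0,0],[0,0,0],[0,0,0],[0,0,0]],"spin":[-0.2328,-0.2328,-0.2328,-0.2328,-0.2328,-0.2328,-0.2328,-0.2328,-0.2328,-0.2328,-0.2328,-0.2328,-0.2328,-0.2328,-0.2328,-0.2328],"fingers":[0.2,0.2,0.2,0.2,0.2,0.2,0.2,0.2,0.2,0.2,0.2,0.2,0.2,0.2,0.2,0.2]}';python3 go.py 478.2 100.7 70 -17.76
```

```text
t: 20.0
ee_pos: [542.8, -67.4, 116.0]
ee_rot: [0.0, 0.988, -0.152, 0.0]
wrist_force: [-0.0, 0.1, 1.0]
opening: 0.797
grasp_force: 0.0
t 20.0 pos [542.8 -67.4 116. ] ang -17.45 j [-0.12  0.07 -0.07  1.44 -0.   -2.96] spin 0.006782803606909561 dp [-0.3761 -0.4678  0.1533] F [-0.   0.1  1. ] g 0.0 0.7967459579761875
```

```bash
python3 -m creep '{"dp":[[-0.094,-0.117,0.03],[-0.094,-0.117,0.04],[-0.094,-0.117,0.04],[-0.094,-0.117,0.043],[0,0,0],[0,0,0]],"spin":[0.006,0,0,0,0,0],"fingers":[0.2,0.2,0.2,0.2,0.2,0.2]}';python3 go.py 478.2 100.7 4.5 -17.76
```

```text
t: 20.75
ee_pos: [479.0, 101.0, 70.4]
ee_rot: [0.0, 0.988, -0.157, 0.0]
wrist_force: [-0.1, -0.4, -0.0]
opening: 0.801
grasp_force: 0.0
t 20.75 pos [479.  101.   70.4] ang -18.03 j [ 0.21 -0.06 -0.28  1.35 -0.   -2.62] spin -0.006086234470140223 dp [-0.0023  0.0019  0.2198] F [-0.1 -0.4 -0. ] g 0.0 0.8014654778546255
```

```bash
python3 -m creep '{"dp":[[-0.002,0.002,0.09],[0,0,0.09],[0,0,0.04],[0,0,0],[0,0,0],[0,0,0],[0,0,0],[0,0,0]],"spin":[0,0,0,0,0,0,0,0],"fingers":[0.2,0.2,0.2,0.4,1,1,1,1]}';python3 go.py 478.2 100.7 4.5 -17.76;  python3 -m creep '{"dp":[[0,0,-0.07],[0,0,-0.07],[0,0,-0.07],[0,0,-0.07],[0,0,-0.05],[0,0,0],[0,0,0],[0,0,0],[0,0,0],[0,0,0],[0,0,0],[0,0,0],[0,0,0],[0,0,0],[0,0,0],[0,0,0]],"spin":[0.233,0.233,0.233,0.233,0.233,0.233,0.233,0.233,0.233,0.233,0.233,0.233,0.233,0.233,0.233,0.233],"fingers":[1,1,1,1,1,1,1,1,1,1,1,1,1,1,1,1]}'; python3 go.py 572.9 -145.3 90 174.27
```

```text
t: 21.75
ee_pos: [478.8, 100.7, 5.6]
ee_rot: [-0.0, 0.988, -0.157, 0.001]
wrist_force: [-0.5, -1.7, 6.5]
opening: 0.347
grasp_force: 59.4
t 21.75 pos [478.8 100.7   5.6] ang -18.07 j [ 0.21 -0.03 -0.38  1.22 -0.   -2.62] spin -0.006981989394862846 dp [-0.002   0.0007  0.0038] F [-0.5 -1.7  6.5] g 59.442084431648254 0.346991375827246
t: 23.75
ee_pos: [477.8, 100.7, 103.4]
ee_rot: [0.0, 0.054, 0.999, 0.0]
wrist_force: [0.3, 0.3, -3.0]
opening: 0.349
grasp_force: 59.7
t 23.75 pos [477.8 100.7 103.4] ang 173.83 j [ 0.21 -0.07 -0.23  1.41  0.    0.32] spin -0.009735124188199506 dp [-0.3972 -0.7844  0.0446] F [ 0.3  0.3 -3. ] g 59.738847613334656 0.3491479370275067
```

```bash
python3 -m creep '{"dp":[[-0.0794,-0.1569,0],[-0.0794,-0.1569,0],[-0.0794,-0.1569,0],[-0.0794,-0.1569,0.02],[-0.0794,-0.1569,0.03],[0,0,0.03],[0,0,0.03]],"spin":[-0.009,0,0,0,0,0,0],"fingers":[1,1,1,1,1,1,1]}'; python3 go.py 572.4 -145.2 57.6 174.27; python3 - <<'E'
from h import *
p=env.camera("scene")
for q in("plus_middle","minus_middle"): print(q,[(round(d["confidence"],2),np.round(d["location"],1),back(p,d["location"],81)[0].round(1)) for d in env.landmark_of(q,p)[:3]])
E
```

```text
t: 24.62
ee_pos: [573.5, -144.9, 69.6]
ee_rot: [-0.0, 0.048, 0.999, 0.0]
wrist_force: [0.5, 0.3, -2.6]
opening: 0.348
grasp_force: 59.9
t 24.625 pos [ 573.5 -144.9   69.6] ang 174.54 j [-0.25  0.18 -0.03  1.36  0.   -0.15] spin 0.006109272009159541 dp [ 0.0036 -0.0013  0.0399] F [ 0.5  0.3 -2.6] g 59.929890632629395 0.3480732884487
plus_middle [(0.74, array([186.4, 164.4]), array([ 626.6, -144.6])), (0.56, array([218.6, 185.3]), array([613.8,  -9.8]))]
minus_middle [(0.76, array([214.5, 147.8]), array([ 516.3, -142.4]))]
```

```bash
python3 -m creep '{"dp":[[0.003,-0.002,0.025],[0,0,0.015],[0,0,0.007],[0,0,0.007],[0,0,0.007],[0,0,0]],"spin":[0,0,0,0,0,0],"fingers":[1,1,1,1,1,1]}';python3 -m creep '{"dp":[[0,0,0.007],[0,0,0.004],[0,0,0]],"spin":[0,0,0],"fingers":[1,1,1]}'
```

```text
t: 25.52
ee_pos: [572.2, -144.9, 53.7]
ee_rot: [-0.0, 0.047, 0.999, 0.0]
wrist_force: [-11.8, 4.6, 14.5]
opening: 0.349
grasp_force: 62.3
t: 25.9
ee_pos: [571.8, -144.9, 50.1]
ee_rot: [-0.001, 0.047, 0.999, 0.0]
wrist_force: [-12.5, 3.6, 13.4]
opening: 0.353
grasp_force: 63.5
```

```bash
python3 -m creep '{"dp":[[0,0,0.005],[0,0,-0.006],[0.014,0,0],[0.014,0,0],[0.014,0,0],[0,0,0]],"spin":[0,0,0,0,0,0],"fingers":[1,1,1,1,1,1]}';python3 -m creep '{"dp":[[0.012,0,0],[0.006,0,0],[0,0,0]],"spin":[0,0,0],"fingers":[1,1,1]}'; python3 go.py 562.4 -144.2 31.6 174.27;python3 - <<'E'
from h import *
p=env.camera("scene")
cv2.imwrite("pics/c5.png",cv2.resize(p["image"][115:215,155:275,::-1],None,fx=6,fy=6,interpolation=cv2.INTER_CUBIC))
E
```

```text
t: 26.65
ee_pos: [560.4, -144.3, 48.8]
ee_rot: [0.0, 0.047, 0.999, -0.0]
wrist_force: [4.8, 0.4, -2.5]
opening: 0.35
grasp_force: 62.1
t: 27.02
ee_pos: [555.7, -143.9, 48.9]
ee_rot: [0.001, 0.047, 0.999, -0.0]
wrist_force: [7.6, -0.5, -2.7]
opening: 0.352
grasp_force: 62.2
t 27.025 pos [ 555.7 -143.9   48.9] ang 174.58 j [-0.25  0.15 -0.11  1.31  0.   -0.16] spin 0.006850471164446188 dp [-0.0223  0.0012  0.0578] F [ 7.6 -0.5 -2.7] g 62.151771783828735 0.35170600876665176
```

View pics/c5.png

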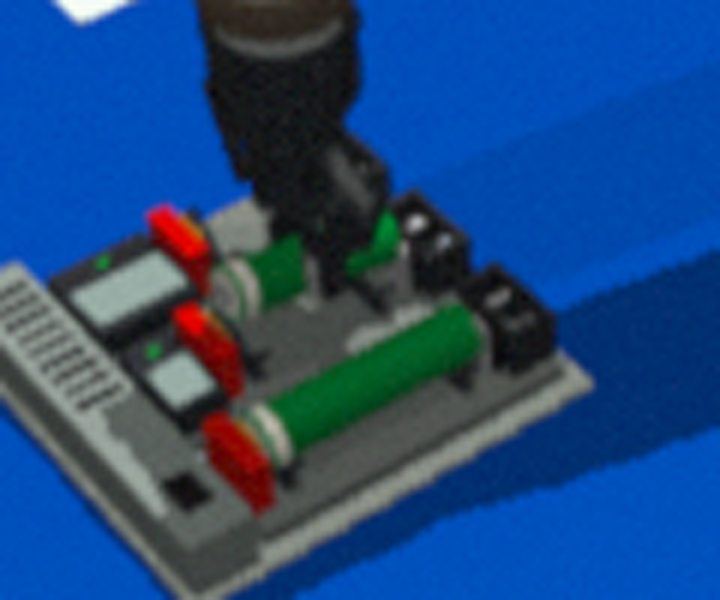

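The long cell lies home at (350,370). The middle cell is tilted with its button at (235,285), clear behind its block, and the slider pushed back. I'll lower it.

```bash
python3 -m creep '{"dp":[[0,0,0.013],[0,0,0.013],[0,0,0.013],[0,0,0.01],[0,0,0.008],[0,0,0]],"spin":[0,0,0,0,0,0],"fingers":[1,1,1,1,1,1]}';python3 -m creep '{"dp":[[0,0,0.006],[0,0,0.003],[0,0,0]],"spin":[0,0,0],"fingers":[1,1,1]}'; python3 go.py 562.4 -144.2 31.6 174.27
```

```text
t: 27.82
ee_pos: [557.6, -144.1, 34.0]
ee_rot: [0.003, 0.047, 0.999, -0.0]
wrist_force: [9.7, 0.3, 9.0]
opening: 0.354
grasp_force: 63.6
t: 28.2
ee_pos: [558.1, -143.9, 32.2]
ee_rot: [0.004, 0.047, 0.999, -0.0]
wrist_force: [9.6, 1.7, 13.7]
opening: 0.35
grasp_force: 64.4
t 28.2 pos [ 558.1 -143.9   32.2] ang 174.6 j [-0.25  0.16 -0.13  1.27  0.   -0.16] spin 0.007384090658530971 dp [-0.0144  0.0006  0.002 ] F [ 9.6  1.7 13.7] g 64.42158579826355 0.3498211039806986
```

```bash
python3 -m creep '{"dp":[[0,0,-0.004],[0,0,0],[0,0,0],[0,0,-0.05],[0,0,-0.1],[-0.07,0,-0.01],[-0.05,0,0],[0,0,0.03],[0,0,0.03],[0,0,0.008],[0,0,0]],"spin":[0,0,0,0,0,0,0,0,0,0,0],"fingers":[0.35,0.35,0.35,0.35,0.35,1,1,1,1,1,1]}';python3 -m creep '{"dp":[[0,0,0.004],[0,0,0.004],[0,0,0]],"spin":[0,0,0],"fingers":[1,1,1]}';python3 -m creep '{"dp":[[0,0,-0.02],[0.1,0,0],[0.11,0,0],[0,0,0.02],[0,0,0.002],[0,0,0]],"spin":[0,0,0,0,0,0],"fingers":[1,1,1,1,1,1]}'
```

```text
t: 29.58
ee_pos: [590.4, -146.8, 58.9]
ee_rot: [0.0, 0.047, 0.999, 0.0]
wrist_force: [-1.6, 2.4, 10.1]
opening: -0.003
grasp_force: 4.7
t: 29.95
ee_pos: [590.5, -146.8, 58.7]
ee_rot: [0.001, 0.047, 0.999, 0.0]
wrist_force: [-7.9, 3.7, 24.0]
opening: -0.001
grasp_force: 12.0
t: 30.7
ee_pos: [524.0, -139.6, 57.4]
ee_rot: [-0.003, 0.047, 0.999, 0.001]
wrist_force: [-29.3, 10.5, 37.1]
opening: 0.001
grasp_force: 19.2
```

```bash
python3 -m creep '{"dp":[[0,0,-0.08],[0,0,-0.08],[0,0,-0.04],[0,0,0],[0,0,0],[0,0,0],[0,0,0],[0,0,0],[0,0,0],[0,0,0],[0,0,0],[0,0,0],[0,0,0],[0,0,0],[0,0,0]],"spin":[0.2197,0.2197,0.2197,0.2197,0.2197,0.2197,0.2197,0.2197,0.2197,0.2197,0.2197,0.2197,0.2197,0.2197,0.2197],"fingers":[0.2,0.2,0.2,0.2,0.2,0.2,0.2,0.2,0.2,0.2,0.2,0.2,0.2,0.2,0.2]}';python3 go.py 665.3 139.7 70 26.3
python3 - <<'E'
from h import *
np.set_printoptions(precision=1,suppress=True)
p=env.camera("top")
b=[x for x in blobs(p,"green",100) if abs(x.mean(0)-[205,144]).max()<8][0]
w=back(p,b,16); c=w.mean(0); V=np.linalg.svd(w-c)[2][0]; V=V if V[0]<0 else -V; print(c,V,np.degrees(np.arctan2(V[1],V[0])))
f=p["image"].astype(np.float32)
for s in range(-45,50,3):
    v=[f[int(round(r)),int(round(cc))] for cc,r in proj(p,[np.r_[c+s*V+o*np.array([-V[1],V[0]]),24] for o in(-4,0,4)])]
    print(s,np.mean(v,0).round(),end=" ")
E
```

```text
t: 32.58
ee_pos: [527.3, -141.2, 114.2]
ee_rot: [-0.0, 0.974, 0.224, -0.001]
wrist_force: [-0.8, -0.3, -0.8]
opening: 0.801
grasp_force: 0.0
t 32.575 pos [ 527.3 -141.2  114.2] ang 25.94 j [-0.26  0.07 -0.07  1.43 -0.    2.43] spin -0.007919378077999303 dp [ 0.8271 -0.6357  0.1474] F [-0.8 -0.3 -0.8] g 0.0 0.8005555257480833
[667.5 140.8] [-0.9 -0.5] -153.0553014895726
-45 [ 34.  91. 184.] -42 [ 33.  90. 183.] -39 [ 36.  92. 184.] -36 [ 37.  92. 185.] -33 [ 34.  92. 177.] -30 [ 34. 101. 148.] -27 [ 45. 136. 109.] -24 [ 45. 143.  94.] -21 [ 47. 147.  94.] -18 [ 44. 144.  91.] -15 [ 47. 147.  94.] -12 [ 43. 144.  92.] -9 [ 45. 147.  93.] -6 [ 46. 145.  93.] -3 [ 45. 147.  93.] 0 [ 44. 144.  92.] 3 [ 45. 147.  93.] 6 [ 44. 144.  91.] 9 [ 44. 145.  92.] 12 [ 44. 143.  92.] 15 [ 43. 145.  92.] 18 [ 42. 142.  90.] 21 [ 44. 145.  93.] 24 [ 41. 141.  91.] 27 [ 68. 152. 106.] 30 [135. 180. 154.] 33 [202. 221. 214.] 36 [222. 228. 226.] 39 [188. 207. 200.] 42 [136. 157. 148.] 45 [121. 128. 143.] 48 [ 79. 102. 156.]
```

```bash
python3 -m creep '{"dp":[[0.1378,-0.106,0],[0.1378,-0.106,0.02],[0.1378,-0.106,0.03],[0.1378,-0.106,0.03],[0.1378,-0.106,0.03],[0.1378,-0.106,0.03],[0,0,0],[0,0,0]],"spin":[-0.012,0,0,0,0,0,0,0],"fingers":[0.2,0.2,0.2,0.2,0.2,0.2,0.2,0.2]}';python3 go.py 664.9 139.5 5 26.6
```

```text
t: 33.62
ee_pos: [663.2, 140.4, 72.3]
ee_rot: [0.0, 0.973, 0.233, -0.001]
wrist_force: [0.1, -0.1, 0.5]
opening: 0.803
grasp_force: 0.0
t 33.625 pos [663.2 140.4  72.3] ang 26.93 j [ 0.21  0.39  0.23  1.41 -0.    2.88] spin 0.007421546282395436 dp [0.0037 0.0054 0.2244] F [ 0.1 -0.1  0.5] g 0.0 0.8034230585551483
```

```bash
python3 -m creep '{"dp":[[0.004,0.005,0.09],[0,0,0.09],[0,0,0.044],[0,0,0],[0,0,0],[0,0,0],[0,0,0],[0,0,0]],"spin":[0,0,0,0,0,0,0,0],"fingers":[0.2,0.2,0.2,0.4,1,1,1,1]}';python3 go.py 664.9 139.5 4.5 26.6;  python3 -m creep '{"dp":[[0,0,-0.07],[0,0,-0.07],[0,0,-0.07],[0,0,-0.07],[0,0,-0.05],[0,0,0],[0,0,0],[0,0,0],[0,0,0],[0,0,0],[0,0,0],[0,0,0],[0,0,0],[0,0,0],[0,0,0]],"spin":[-0.2183,-0.2183,-0.2183,-0.2183,-0.2183,-0.2183,-0.2183,-0.2183,-0.2183,-0.2183,-0.2183,-0.2183,-0.2183,-0.2183,-0.2183],"fingers":[1,1,1,1,1,1,1,1,1,1,1,1,1,1,1]}'; python3 go.py 546.5 -217.9 90 174.27
```

```text
t: 34.62
ee_pos: [666.4, 139.9, 7.5]
ee_rot: [0.0, 0.973, 0.232, 0.001]
wrist_force: [-0.7, -1.0, 5.8]
opening: 0.354
grasp_force: 59.6
t 34.625 pos [666.4 139.9   7.5] ang 26.82 j [ 0.21  0.42  0.14  1.29 -0.    2.88] spin 0.004924088202248337 dp [-0.005  -0.0009  0.0099] F [-0.7 -1.   5.8] g 59.640639424324036 0.3537038004727458
t: 36.5
ee_pos: [665.5, 140.0, 104.8]
ee_rot: [0.0, 0.048, 0.999, 0.0]
wrist_force: [-1.3, 0.2, -1.6]
opening: 0.347
grasp_force: 59.4
t 36.5 pos [665.5 140.  104.8] ang 174.51 j [0.21 0.39 0.29 1.47 0.   0.3 ] spin 0.005311095901938264 dp [ 0.2756 -1.2268  0.0494] F [-1.3  0.2 -1.6] g 59.408456683158875 0.34742513271120007
```

```bash
python3 -m creep '{"dp":[[0.0404,-0.1753,0],[0.0404,-0.1753,0],[0.0404,-0.1753,0],[0.0404,-0.1753,0],[0.0404,-0.1753,0],[0.0404,-0.1753,0.02],[0.0404,-0.1753,0.03],[0,0,0.03],[0,0,0.02],[0,0,0]],"spin":[0.005,0,0,0,0,0,0,0,0,0],"fingers":[1,1,1,1,1,1,1,1,1,1]}'; python3 go.py 544.4 -217.7 59.5 174.27; python3 - <<'E'
from h import *
p=env.camera("scene")
for q in("plus_short","minus_short"): print(q,[(round(d["confidence"],2),np.round(d["location"],1),back(p,d["location"],82)[0].round(1)) for d in env.landmark_of(q,p)[:4]])
E
```

```text
t: 37.75
ee_pos: [542.7, -216.2, 74.3]
ee_rot: [-0.0, 0.052, 0.999, 0.0]
wrist_force: [0.7, -0.1, -2.3]
opening: 0.348
grasp_force: 59.8
t 37.75 pos [ 542.7 -216.2   74.3] ang 174.03 j [-0.38  0.17 -0.04  1.37  0.   -0.27] spin -0.005394886445563745 dp [-0.0061 -0.0044  0.0494] F [ 0.7 -0.1 -2.3] g 59.81838762760162 0.34753366828968413
plus_short [(0.67, array([261.7, 255.4]), array([695.8, 250.7])), (0.56, array([189.9, 248.7]), array([812.7, 108.6])), (0.49, array([182.6, 147.9]), array([ 589.2, -211.6])), (0.22, array([191.8, 141.5]), array([ 549.3, -215.4]))]
minus_short [(0.89, array([288.4, 262.3]), array([662.7, 311.4])), (0.6, array([204.5, 230.8]), array([749.4,  90.3])), (0.51, array([201.3, 136.1]), array([ 510.6, -214.8]))]
```

```bash
python3 -m creep '{"dp":[[-0.002,-0.004,0.03],[0,0,0.017],[0,0,0.007],[0,0,0.007],[0,0,0.007],[0,0,0]],"spin":[-0.005,0,0,0,0,0],"fingers":[1,1,1,1,1,1]}';python3 -m creep '{"dp":[[0,0,0.007],[0,0,0.005],[0,0,0]],"spin":[0,0,0],"fingers":[1,1,1]}'; python3 go.py 535.4 -216.8 33.5 174.27
```

```text
t: 38.65
ee_pos: [542.4, -218.4, 56.4]
ee_rot: [0.0, 0.051, 0.999, -0.0]
wrist_force: [-12.2, 3.7, 17.6]
opening: 0.354
grasp_force: 62.6
t: 39.02
ee_pos: [542.1, -218.4, 52.7]
ee_rot: [-0.0, 0.051, 0.999, -0.0]
wrist_force: [-13.7, 4.1, 18.7]
opening: 0.352
grasp_force: 64.5
t 39.025 pos [ 542.1 -218.4   52.7] ang 174.17 j [-0.38  0.17 -0.07  1.32 -0.   -0.28] spin -0.002325288967821532 dp [0.0226 0.003  0.0639] F [-13.7   4.1  18.7] g 64.52951073646545 0.35152170121992665
```

```bash
python3 -m creep '{"dp":[[0,0,0.008],[0,0,0],[0,0,-0.006],[0.01,0.001,0],[0.01,0.001,0],[0.007,0.001,0],[0,0,0]],"spin":[0,0,0,0,0,0,0],"fingers":[1,1,1,1,1,1,1]}'; python3 go.py 535.4 -216.8 33.5 174.27
```

```text
t: 39.9
ee_pos: [535.3, -217.2, 50.5]
ee_rot: [0.0, 0.051, 0.999, -0.0]
wrist_force: [3.5, -2.9, 5.0]
opening: 0.35
grasp_force: 64.3
t 39.9 pos [ 535.3 -217.2   50.5] ang 174.17 j [-0.39  0.16 -0.1   1.32 -0.   -0.28] spin -0.002304946217155172 dp [-0.0001  0.0013  0.0566] F [ 3.5 -2.9  5. ] g 64.33357357978821 0.35024574375972156
```

```bash
python3 -m creep '{"dp":[[0.007,0,0],[0,0,0]],"spin":[0,0],"fingers":[1,1]}';python3 -m creep '{"dp":[[0.006,0,0],[0,0,0]],"spin":[0,0],"fingers":[1,1]}'; python3 -m creep '{"dp":[[0.004,0,0],[0,0,0]],"spin":[0,0],"fingers":[1,1]}'
```

```text
t: 40.15
ee_pos: [533.2, -217.0, 50.0]
ee_rot: [0.0, 0.051, 0.999, -0.0]
wrist_force: [3.9, -2.9, 2.0]
opening: 0.351
grasp_force: 63.9
t: 40.4
ee_pos: [531.6, -216.8, 50.1]
ee_rot: [0.0, 0.051, 0.999, -0.0]
wrist_force: [6.7, -3.1, 1.8]
opening: 0.349
grasp_force: 64.0
t: 40.65
ee_pos: [530.5, -216.7, 50.1]
ee_rot: [0.001, 0.051, 0.999, -0.0]
wrist_force: [6.5, -3.6, 2.0]
opening: 0.35
grasp_force: 64.0
```

```bash
python3 -m creep '{"dp":[[0.004,-0.005,0],[0,0,0]],"spin":[0,0],"fingers":[1,1]}';python3 -m creep '{"dp":[[0,0,0.013],[0,0,0.007],[0,0,0]],"spin":[0,0,0],"fingers":[1,1,1]}'; python3 -m creep '{"dp":[[0,0,0.01],[0,0,0]],"spin":[0,0],"fingers":[1,1]}'
```

```text
t: 40.9
ee_pos: [529.4, -217.1, 50.0]
ee_rot: [0.001, 0.051, 0.999, 0.001]
wrist_force: [6.7, 1.6, 1.9]
opening: 0.349
grasp_force: 64.1
t: 41.28
ee_pos: [529.7, -217.6, 44.5]
ee_rot: [0.001, 0.051, 0.999, 0.0]
wrist_force: [7.8, -0.4, 4.0]
opening: 0.351
grasp_force: 64.2
t: 41.52
ee_pos: [529.8, -217.7, 41.5]
ee_rot: [0.001, 0.051, 0.999, -0.0]
wrist_force: [7.5, -0.8, 4.4]
opening: 0.355
grasp_force: 64.2
```

```bash
python3 -m creep '{"dp":[[0,0,0.01],[0,0,0.007],[0,0,0]],"spin":[0,0,0],"fingers":[1,1,1]}'; python3 -m creep '{"dp":[[0,0,0.008],[0,0,0.003],[0,0,0]],"spin":[0,0,0],"fingers":[1,1,1]}';python3 go.py 535.4 -216.8 33.5 174.27; python3 - <<'E'
from h import *
p=env.camera("scene")
cv2.imwrite("pics/c6.png",cv2.resize(p["image"][115:215,155:275,::-1],None,fx=6,fy=6,interpolation=cv2.INTER_CUBIC))
E
```

```text
t: 41.9
ee_pos: [530.0, -217.7, 36.9]
ee_rot: [0.002, 0.051, 0.999, -0.0]
wrist_force: [7.6, -0.3, 5.8]
opening: 0.351
grasp_force: 65.1
t: 42.28
ee_pos: [530.7, -217.8, 35.5]
ee_rot: [0.003, 0.051, 0.999, -0.0]
wrist_force: [5.4, 1.5, 19.2]
opening: 0.35
grasp_force: 66.3
t 42.275 pos [ 530.7 -217.8   35.5] ang 174.2 j [-0.39  0.15 -0.13  1.28  0.   -0.29] spin -0.0015418417527320748 dp [-0.0152  0.0049  0.0068] F [ 5.4  1.5 19.2] g 66.25860571861267 0.35047636924908326
```

```bash
python3 -m creep '{"dp":[[0,0,0.007],[0,0,0]],"spin":[0,0],"fingers":[1,1]}';python3 -m creep '{"dp":[[0,0,-0.006],[0,0,0],[0,0,0],[0,0,-0.05],[0,0,-0.1],[-0.05,0,-0.01],[-0.05,0,0],[0,0,0.03],[0,0,0.02],[0,0,0]],"spin":[0,0,0,0,0,0,0,0,0,0],"fingers":[0.35,0.35,0.35,0.35,0.35,1,1,1,1,1]}'
```

```text
t: 42.58
ee_pos: [531.6, -217.4, 34.0]
ee_rot: [0.004, 0.05, 0.999, 0.0]
wrist_force: [8.0, 4.3, 19.5]
opening: 0.352
grasp_force: 66.8
t: 43.82
ee_pos: [557.5, -220.5, 64.5]
ee_rot: [-0.001, 0.051, 0.999, 0.0]
wrist_force: [0.6, 0.3, 0.6]
opening: 0.002
grasp_force: 0.0
```

```bash
python3 -m creep '{"dp":[[-0.01,0,0.012],[0,0,0.006],[0,0,0]],"spin":[0,0,0],"fingers":[1,1,1]}';python3 -m creep '{"dp":[[0,0,0.006],[0,0,0]],"spin":[0,0],"fingers":[1,1]}';python3 -m creep '{"dp":[[0,0,-0.02],[0.08,0,0],[0.075,0,0],[0,0,0.015],[0,0,0.002],[0,0,0]],"spin":[0,0,0,0,0,0],"fingers":[1,1,1,1,1,1]}'
```

```text
t: 44.2
ee_pos: [561.5, -221.1, 60.6]
ee_rot: [0.0, 0.051, 0.999, -0.0]
wrist_force: [-2.4, 0.4, 4.2]
opening: 0.004
grasp_force: 2.1
t: 44.45
ee_pos: [561.8, -221.1, 59.7]
ee_rot: [0.001, 0.051, 0.999, -0.0]
wrist_force: [-3.5, 2.8, 9.3]
opening: -0.0
grasp_force: 5.1
t: 45.2
ee_pos: [515.5, -216.4, 59.4]
ee_rot: [-0.0, 0.051, 0.999, -0.0]
wrist_force: [-4.7, 0.3, 5.5]
opening: -0.006
grasp_force: 2.8
```

```bash
python3 -m creep '{"dp":[[0,0,0.004],[0,0,-0.02],[-0.08,0,0],[-0.085,0,0],[0,0,0.02],[0,0,0.006],[0,0,0]],"spin":[0,0,0,0,0,0,0],"fingers":[1,1,1,1,1,1,1]}';python3 -m creep '{"dp":[[0,0,0.006],[0,0,0]],"spin":[0,0],"fingers":[1,1]}'
```

```text
t: 46.08
ee_pos: [567.6, -221.0, 59.0]
ee_rot: [0.004, 0.05, 0.999, 0.0]
wrist_force: [6.7, 5.7, 14.3]
opening: 0.001
grasp_force: 7.0
t: 46.32
ee_pos: [567.7, -221.0, 58.8]
ee_rot: [0.004, 0.05, 0.999, -0.0]
wrist_force: [2.7, 6.9, 25.0]
opening: -0.0
grasp_force: 12.1
```

```bash
python3 -m creep '{"dp":[[0,0,-0.1],[0,0,-0.15],[0,0,-0.1],[0.12,0.15,-0.05],[0.12,0.15,0],[0.12,0.15,0],[0.12,0.15,0],[0,0.18,0],[0,0.18,0],[0,0.18,0],[0,0,0]],"spin":[0,0,0,0,0,0,0,0,0,0,0],"fingers":[0.5,0.5,0.5,0.5,0.5,0.5,0.5,0.5,0.5,0.5,0.5]}';python3 - <<'E'
from h import *
I=[]
for n in("top","scene"):
    p=env.camera(n)
    for b in blobs(p,"green",20): print(n,len(b),b.mean(0).round(1),back(p,b.mean(0),42).round(1))
    for q in "short middle long".split():
        print(q,[[k,[(round(d["confidence"],2),back(p,d["location"],42)[0].round(1)) for d in env.landmark_of(k+q,p)[:2]]] for k in("plus_","minus_")])
    a=p["image"][125:225,260:360] if n=="top" else p["image"][115:215,160:260]
    I.append(cv2.resize(a[:,:,::-1],(400,400),interpolation=cv2.INTER_CUBIC))
cv2.imwrite("pics/fin.png",np.hstack(I)); print(env.get_state()["t"])
E
```

```text
t: 47.7
ee_pos: [455.7, 136.5, 173.6]
ee_rot: [-0.0, 0.049, 0.999, 0.0]
wrist_force: [0.3, -0.2, -0.7]
opening: 0.498
grasp_force: 0.0
top 443 [282.3 174.2] [[577.7 -71.1]]
top 346 [309.3 182. ] [[ 555.4 -144.2]]
top 222 [336.8 189.9] [[ 532.8 -218.6]]
top 654 [478.8 252.2] [[ 358.8 -600.8]]
short [['plus_', [(0.89, array([ 575.9, -228. ])), (0.88, array([668.6, 214.6]))]], ['minus_', [(0.81, array([620.2, 279.8])), (0.67, array([ 501.7, -218.4]))]]]
middle [['plus_', [(0.69, array([ 614.4, -149.9]))]], ['minus_', [(0.97, array([ 517.5, -135.5])), (0.35, array([649.2, -75. ]))]]]
long [['plus_', [(0.69, array([ 574.3, -224.1])), (0.62, array([656. , -82.7]))]], ['minus_', [(0.66, array([520.3, -66.3]))]]]
scene 214 [169.7  87.2] [[ 386.2 -564. ]]
scene 160 [199.  147.5] [[ 525.3 -214.7]]
scene 273 [207.9 161.8] [[ 548.3 -141.4]]
scene 386 [217.5 177.1] [[570.9 -68.3]]
short [['plus_', [(0.81, array([675.1, 236.1])), (0.81, array([799. ,  87.9]))]], ['minus_', [(0.78, array([ 496.3, -219.8])), (0.75, array([603.2, -24.6]))]]]
middle [['plus_', [(0.7, array([ 605.8, -132.2]))]], ['minus_', [(0.67, array([ 517. , -140.3])), (0.24, array([ 526.4, -218.5]))]]]
long [['plus_', [(0.7, array([648.9, -77.2])), (0.23, array([ 499.5, -135.1]))]], ['minus_', [(0.89, array([522., -57.])), (0.42, array([ 584.6, -171.3]))]]]
48.4
```

View pics/fin.png

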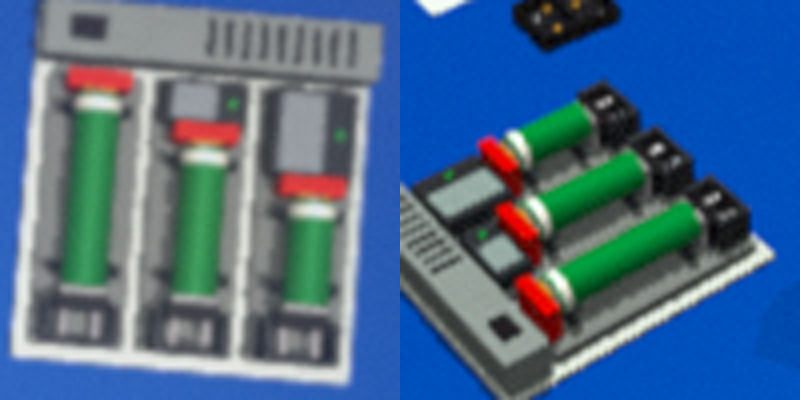

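All three cells lie level between slider and block. The gap from white band to red block is the same in each bay (top crop: 100/90, 155/142, 210/197), and the bystanders weren't touched. I'm handing in.

```bash
python3 -c "
from workcell import env
print(env.sign_off())"
```

```text
the job is handed in; nothing more can be done
None
```

I put each green cell into the cradle of its own length, button on the red block's contact and flat end on the slider, and handed the job in at about 48 s. In the last pictures all three lay level. The hand-in gave no verdict.

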